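Sweep the loose make-up into the tidy

ROBOT

A 7-joint arm with a two-finger parallel gripper is mounted at the origin on the work surface. World frame = base frame: x ahead of the robot, y to its left, z up, the work surface at z = 0. Lengths are in m, angles in rad, forces in N, time in s.
With the tool pointing down it reaches from about 0.35 to 0.9 m from the base axis. Payload 8.1 kg.
Tool frame: the origin (TCP) lies midway between the tips of the shut fingers; the grasp point (between the pads) lies arm.grasp_offset behind it (arm.grasp_offset is the distance from the TCP to the grasp point, in m); z points along the fingers, y is the line along which they close (so a half turn about z gives the same grasp; the last joint's range is limited). The gripper opens to 92 mm and grips with 3 to 60 N. Pads are 19 mm wide; open, the fingers measure 130 mm over their backs; the gripper's body (75 mm by 190 mm) begins 47 mm behind the grasp point.
Start: joints at [1.09, 0.434, 0.025, 1.573, -0.012, 1.134, -0.075], TCP at [0.231, -0.581, 0.227] pointing down, gripper open.
Joint ranges: [-2.62, 2.62], [-0.44, 2.09], [-1.27, 1.32], [0.08, 2.57], [-1.32, 4.46], [0.12, 2], [-2.74, 2.74]. Speed limits (rad/s): [2.22, 2.22, 3.01, 3.01, 3.14, 3.14, 3.14].

INTERFACE

Orientations are given as a rotation vector (axis times angle).
In Python, from cell import observe, imaging, arm gives the robot as it stands.
- The arm moves only by the tool apply_moves, never from a script. Its argument "commands" is a list of rows, each a list of 5 numbers: the opening in per cent of the stroke, from 0 (shut) to 100 (fully open), then the shift along the world's x, y, z in units of 0.06 m (1.0 is 0.06 m), then the turn about the world's z in units of 0.5 rad (1.0 is 0.5 rad). A call has 1 to 12 rows; each row shifts and turns the commanded pose from where the row before left it; what a row does not reach is not made up. A row lasts 1/8 s, in which the tool goes at most 62.5 mm and 10.7 degrees, less where a joint would pass 70% of its speed; a pose out of reach is approached as far as the arm can. A call with a number of a shift or a turn outside -1 to 1 is refused whole. A call with a gripper value outside its range is refused whole. The fingers move at their own pace and stop on an object; "newtons" is the grip in N (left out, the last holds). Time passes only in rows, so rows that do not move let the fingers close. It gives the time, the measured TCP pose, the force, the opening and the grip force at its end, in the units of the state.
- observe(): the state, without advancing time (a new reading comes with each control period).
- imaging.get_image(name): name is "scene" or "side" or "wrist"; returns (picture, depth): 384x512x3 uint8, red, green, blue; 384x512 float32, m along the optical axis (not along the pixel's ray), 0 where there is no reading.
- imaging.camera_params(name): a dict with "camera_matrix" (3x3 intrinsics, pixels), "dist" ([k1, k2, p1, p2, k3] as OpenCV has them; the pictures are not rectified), "origin" and "rotation" of the camera in the world; the wrist camera has in their place "tool_from_camera" (4x4, takes a point from camera to tool coordinates, whose origin is the TCP and whose axes are the flange's). Camera axes: x right, y up, looking along -z (the intrinsics and any distortion apply to the point x, -y, -z); pixel columns grow to the right and rows downward; lengths in m; the calibration is good to about 2 mm. A picture is of the moment at which its call begins: read the wrist's pose just before it. camera_params takes no time and is no camera call.
- arm.sign_off(): hands the job in; it is judged then, once.
The state is a dict: "clock": time; "joints": joint angles; "dq": joint speeds; "joint_efforts": joint torques, N m; "position": TCP position; "ee_rot": TCP orientation; "force": force on the tool from outside, world axes, zero at the start; "ft_torque": the same for the moment, N m; "width": opening from 0.0 (shut) to 1.0 (fully open); "gripper_force": force on a finger pad.
Only numpy, scipy, OpenCV 4.12 (cv2) and the standard library are available. Lean on these libraries where they do the work, as an engineer would, in place of code of your own. Each camera call takes 0.05 s, during which the arm holds its last target. There are 200 camera calls.

TASK

Clear the dressing counter: sweep the round compact, the square palette and the slim pencil tin along the counter through the open front of the low three-walled tidy, until all three lie flat and wholly inside it. Only push them with the fingers, never lift or tip them, and leave everything else standing where it is.

Things in the scene. Friction and masses are not known exactly. Their poses are not given: they have to be found in the camera images.
- tidy: open-fronted tidy fixed to the counter: three aluminium walls 30 mm high and 6 mm thick round a grey lining, open on the side towards the robot (its own -x) and on top. Inside it is 120 mm deep (x) and 280 mm wide (y); the lining lies flat with the counter, with no lip at the mouth. Origin: centre of the inner floor; inner back face at x = +60 mm, inner side faces at y = +-140 mm, mouth at x = -60 mm
- tidy_mouth (a point): middle of the tidy's open mouth, at counter height
- compact: round ivory powder compact with a brass band, 64 mm across, 20 mm high, about 70 g, lying flat; origin at the centre of its underside
- palette: square ivory make-up palette with a mirrored top, 56 x 56 mm, 20 mm high, about 70 g, lying flat; origin at the centre of its underside, sides along its x and y
- tin: slim ivory pencil tin, 80 mm long (its y), 24 mm wide (its x), 20 mm high, about 50 g, lying flat; origin at the centre of its underside
- palette_corner0 (a point): the palette's +x +y corner, at half its height
- palette_corner1 (a point): the palette's +x -y corner, at half its height
- palette_corner2 (a point): the palette's -x -y corner, at half its height
- palette_corner3 (a point): the palette's -x +y corner, at half its height
- tin_end0 (a point): middle of the tin's +y end, at half its height
- tin_end1 (a point): middle of the tin's -y end, at half its height
- varnish: nail-varnish bottle, 32 mm across, 60 mm tall, black cap; bystander, loose; origin at the centre of its underside
- jar: amber cream jar with ivory lid, 46 mm across, 42 mm tall; bystander, loose; origin at the centre of its underside
- perfume: amber perfume bottle, 32 x 56 mm (x, y), 105 mm tall; bystander, loose; origin at the centre of its underside
- brush_pot: white pot of make-up brushes, 68 mm across, about 175 mm tall with the brushes (which lean out to 45 mm from its axis); bystander, loose; origin at the centre of its underside
- dish: shallow white trinket dish, 84 mm across, 22 mm tall; bystander, loose; origin at the centre of its underside
- hairbrush: wooden hairbrush lying bristles down, about 210 mm long along its x (head to +x), 62 mm wide, 26 mm tall; bystander, loose; origin at the centre of its underside (near where handle and head meet)

How it is judged:
By the outcome, as a careful person would: the job done as asked, in the order asked, and still so for the second after the job is handed in, with the robot touching nothing.
It also fails if it takes over 72 s, if anything falls off the work surface, if the arm or the gripper's body presses on something with over 40 N, if the wrist force passes 120 N, or if a joint passes its speed limit or range.

## Working session

There is one attempt and no reset: what is moved stays moved. The work goes in short steps, Python scripts to look and compute and a tool call to move; the robot and the scene stay as the last step left them, time stands still between calls to the robot, and variables do not carry over. Pictures are saved under pics/ and viewed, at most 10 in all, crops included, and the job is handed in when it is done.

Besides the shell and the picture viewer there is one more tool, called after "Call:" by a JSON object that holds its "fn" and its "kwargs". apply_moves: Moves the arm, as the interface text tells. Its arguments: {"type":"object","properties":{"commands":{"type":"array"},"newtons":{"type":"number"}},"required":["commands"]}

```bash
mkdir -p pics; ls; python3 - <<'E'
from cell import observe, imaging, arm
import cv2,numpy as np
s=observe();print(s, arm.grasp_offset)
for n in("scene","side"):
    p,d=imaging.get_image(n);cv2.imwrite(f"pics/{n}0.png",p[...,::-1]);np.savez(f"{n}0.npz",p=p,d=d)
    c=imaging.camera_params(n);print(n,c)
E
```

```text
pics
{'clock': 0.0, 'joints': array([ 1.09041185,  0.4352257 ,  0.02495712,  1.57411096, -0.01154785,
        1.13401016, -0.07515591]), 'dq': array([-0.00012964, -0.00181423,  0.00118495,  0.00192815,  0.00075374,
       -0.00012481,  0.00025091]), 'joint_efforts': array([-4.56086937e-04, -6.67852306e+01,  9.85517576e-01, -3.14450240e+01,
       -6.02394319e-02,  4.28712065e-02,  1.21629478e-04]), 'position': array([ 0.23028336, -0.58046486,  0.22593777]), 'ee_rot': array([-3.08422996e+00, -5.89473531e-01,  7.58727556e-04]), 'force': array([-0.67118665, -0.57935857, -0.56421137]), 'ft_torque': array([0.00568295, 0.01728172, 0.01244362]), 'gripper_force': 0.0, 'width': 0.9997643099669626} 0.0188
scene {'camera_matrix': array([[431.54846064,   0.        , 254.25243777],
       [  0.        , 431.54846064, 188.21816473],
       [  0.        ,   0.        ,   1.        ]]), 'dist': array([-0.01287529,  0.        ,  0.        ,  0.        ,  0.        ]), 'origin': array([ 1.03806023, -0.55676167,  1.02835481]), 'rotation': array([0.62191095, 0.23799156, 0.75564435])}
side {'camera_matrix': array([[431.67085178,   0.        , 251.94864671],
       [  0.        , 431.67085178, 195.18887762],
       [  0.        ,   0.        ,   1.        ]]), 'dist': array([-0.01128377,  0.        ,  0.        ,  0.        ,  0.        ]), 'origin': array([-0.03458459,  0.78983347,  0.90463703]), 'rotation': array([ 0.33739223, -1.05987796, -2.35604524])}
```

View pics/scene0.png

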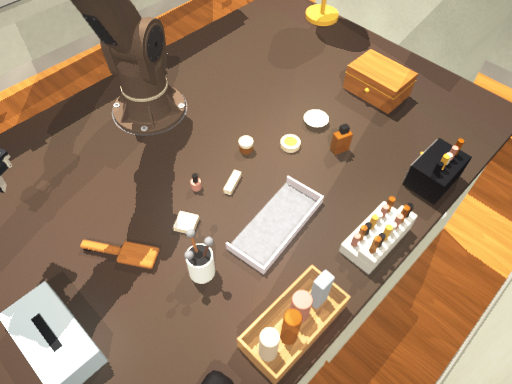

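View pics/side0.png

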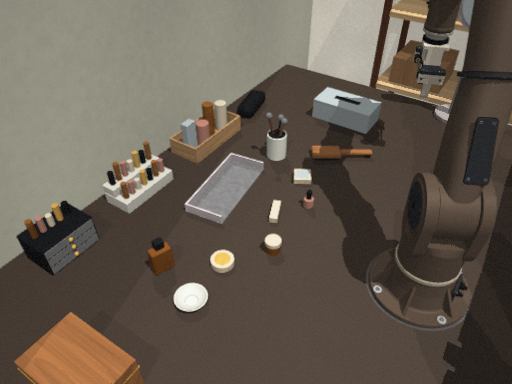

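The scene view shows the compact at (290,143), tin (232,182), palette (186,222) and tidy centred near (275,225). The bystanders are the varnish (196,184), jar (246,145), dish (316,120), perfume (341,140), brush pot (200,262) and hairbrush (125,252). The side view agrees.

```bash
cat > h.py <<'E'
import cv2,numpy as np
from cell import observe, imaging, arm
from scipy.spatial.transform import Rotation as R
def cam(n):
    c=imaging.camera_params(n); return c["camera_matrix"],c["dist"],np.array(c["origin"]),R.from_rotvec(c["rotation"]).as_matrix()
def rays(n,uv):
    K,D,o,M=cam(n); q=cv2.undistortPoints(np.float64(uv).reshape(-1,1,2),K,D)[:,0]
    return o,np.c_[q[:,0],-q[:,1],-np.ones(len(q))]@M.T
def plane(n,uv,z):
    o,r=rays(n,uv); return (o+r*((z-o[2])/r[:,2])[:,None])[:,:2]
def cloud(n,d):
    v,u=np.mgrid[:384,:512]; o,r=rays(n,np.c_[u.ravel(),v.ravel()]); return (o+r*d.reshape(-1,1)).reshape(384,512,3)
def blobs(n,p,d,zlo=.012,zhi=.2,minpx=25):
    P=cloud(n,d); m=((P[...,2]>zlo)&(P[...,2]<zhi)&(d>0)&(P[...,0]>.25)&(P[...,0]<.95)&(abs(P[...,1])<.6)).astype(np.uint8)
    k,L,st,ce=cv2.connectedComponentsWithStats(m,connectivity=4)
    for i in range(1,k):
        if st[i,4]<minpx: continue
        Q=P[L==i]; zt=np.percentile(Q[:,2],95); T=Q[Q[:,2]>zt-.006]; 
        r=cv2.minAreaRect(np.float32(T[:,:2]*1000))
        yield dict(px=ce[i].round(),n=st[i,4],zt=zt,rect=r,mean=T.mean(0)*1000,rgb=p[L==i].mean(0).astype(int))
E
python3 - <<'E'
from h import *
for n in("scene","side"):
    f=np.load(n+"0.npz")
    print(n)
    for b in blobs(n,f["p"],f["d"]): print(b["px"],b["n"],"z%.3f"%b["zt"],"c",np.round(b["rect"][0]),"sz",np.round(b["rect"][1]),"a%.0f"%b["rect"][2],"mean",b["mean"].round(),b["rgb"])
E
```

```text
scene
[371.  86.] 1450 z0.101 c [501. 583.] sz [ 36. 198.] a89 mean [506. 583.  99.] [185 126  65]
[316. 117.] 183 z0.023 c [450. 359.] sz [79. 83.] a4 mean [448. 364.  20.] [250 250 248]
[342. 139.] 434 z0.104 c [585. 316.] sz [27. 24.] a74 mean [585. 314. 103.] [143  92  50]
[290. 142.] 250 z0.022 c [461. 216.] sz [62. 63.] a49 mean [462. 215.  20.] [252 250 204]
[246. 144.] 198 z0.044 c [375. 100.] sz [40. 47.] a4 mean [375. 100.  42.] [223 208 193]
[437. 169.] 2510 z0.130 c [870. 416.] sz [123.  18.] a90 mean [871. 420. 134.] [61 54 48]
[232. 181.] 191 z0.022 c [446. -27.] sz [24. 84.] a23 mean [446. -27.  19.] [248 245 239]
[195. 182.] 129 z0.060 c [ 380. -111.] sz [15. 12.] a18 mean [ 380. -112.   58.] [168 132 114]
[282. 229.] 743 z0.032 c [636. -37.] sz [127. 294.] a7 mean [668. -46.  29.] [229 222 219]
[378. 234.] 2840 z0.120 c [887. 115.] sz [ 17. 167.] a0 mean [887. 105. 123.] [215 199 176]
[196. 249.] 1409 z0.162 c [ 596. -270.] sz [70. 19.] a13 mean [ 602. -269.  165.] [197 191 182]
[127. 253.] 1190 z0.028 c [ 406. -403.] sz [209.  63.] a34 mean [ 430. -387.   25.] [212 
[... 986 characters left out ...]
59 c [ 378. -107.] sz [15. 16.] a4 mean [ 377. -107.   58.] [103  76  68]
[274. 210.] 164 z0.023 c [444. -22.] sz [23. 83.] a23 mean [443. -21.  20.] [227 216 193]
[ 57. 236.] 3498 z0.129 c [869. 423.] sz [ 20. 120.] a1 mean [867. 430. 134.] [61 57 51]
[272. 243.] 273 z0.045 c [373. 106.] sz [43. 46.] a33 mean [371. 107.  42.] [185 169 147]
[160. 256.] 630 z0.105 c [580. 318.] sz [25. 24.] a69 mean [579. 319. 104.] [86 53 26]
[221. 260.] 388 z0.023 c [460. 220.] sz [62. 64.] a65 mean [458. 221.  21.] [229 205 149]
[190. 296.] 445 z0.024 c [450. 359.] sz [79. 81.] a8 mean [454. 357.  21.] [231 231 221]
[105. 346.] 1505 z0.104 c [500. 585.] sz [201.  30.] a0 mean [494. 586. 102.] [159 105  64]
```

Call:
{"fn": "apply_moves", "kwargs": {"commands": [[43,0.2,0.7,0,0.1],[43,0.2,0.7,0,0.1],[43,0.2,0.7,0,0.1],[43,0.2,0.7,0,0.1],[43,0.2,0.7,0,0.1],[43,0.2,0.7,0,0.1],[43,0.2,0.7,0,0.1],[43,0.2,0.7,0,0.1],[43,0.2,0.7,0,0.1],[43,0.2,0.7,0,0.1],[43,0.2,0.7,0,0.1],[43,0.2,0.7,0,0.1]]}}

```text
clock: 1.6
position: [0.3745, -0.0756, 0.2267]
ee_rot: [2.772, 1.477, -0.0]
force: [1.1, -1.2, -0.6]
width: 0.428
gripper_force: 0.0
```

```bash
cat > st.py <<'E'
from h import *
s=observe();m=R.from_rotvec(s["ee_rot"]).as_matrix();print("t%.2f"%s["clock"],(s["position"]*1000).round(1),"tooly %.1f"%np.degrees(np.arctan2(m[1,1],m[0,1])),"tilt",m[2,2].round(4),"F",s["force"].round(1),"w%.2f"%s["width"],s["joints"].round(2))
E
python3 - <<'E'
import st
from h import *
for n in("scene","side"):
    f=np.load(n+"0.npz");P=cloud(n,f["d"])
    for nm,c in(("perfume",(583,316)),("pot",(593,-267))):
        q=P[(np.hypot(P[...,0]-c[0]/1e3,P[...,1]-c[1]/1e3)<.07)&(P[...,2]>.01)]
        for a,b in((.012,.07),(.07,.11),(.11,.2)):
            k=q[(q[:,2]>a)&(q[:,2]<b)]
            if len(k)>4: print(n,nm,a,(k[:,:2].min(0)*1000).round(),(k[:,:2].max(0)*1000).round())
E
```

```text
t1.60 [374.5 -75.6 226.7] tooly -33.9 tilt -1.0 F [ 1.1 -1.2 -0.6] w0.43 [ 0.49  0.07 -0.45  2.08  0.03  1.   -0.57]
scene perfume 0.012 [561. 283.] [608. 341.]
scene perfume 0.07 [563. 284.] [606. 342.]
scene pot 0.012 [ 585. -315.] [ 633. -256.]
scene pot 0.07 [ 566. -315.] [ 632. -247.]
scene pot 0.11 [ 560. -322.] [ 630. -254.]
side perfume 0.012 [557. 298.] [602. 349.]
side perfume 0.07 [558. 291.] [602. 348.]
side pot 0.012 [ 562. -291.] [ 630. -238.]
side pot 0.07 [ 561. -309.] [ 631. -239.]
side pot 0.11 [ 558. -311.] [ 627. -247.]
```

Call:
{"fn": "apply_moves", "kwargs": {"commands": [[50,0.24,0.8,0,0.07],[50,0.24,0.8,0,0.07],[50,0.24,0.8,0,0.07],[50,0.24,0.8,0,0.07],[50,0.24,0.8,0,0.07],[50,0.24,0.8,0,0.07],[50,0.22,0.8,0,0.07],[50,0,0,-0.6,0],[50,0,0,-0.6,0],[50,0,0,0,0],[50,0,0,0,0]]}}

```text
clock: 2.98
position: [0.4745, 0.2594, 0.1558]
ee_rot: [-2.573, -1.803, -0.001]
force: [0.5, 0.3, 0.4]
width: 0.5
gripper_force: 0.0
```

```bash
python3 st.py
```

```text
t2.98 [474.5 259.4 155.8] tooly -19.9 tilt -1.0 F [0.5 0.3 0.4] w0.50 [-0.13  0.45 -0.64  1.83  0.32  0.97 -1.25]
```

Call:
{"fn": "apply_moves", "kwargs": {"commands": [[50,0,0,-0.7,0],[50,0,0,-0.7,0],[50,0,0,-0.6,0],[50,0,0,-0.48,0],[50,0,0,0,0],[50,-0.03,-0.08,0,0],[50,-0.03,-0.09,0,0],[50,0.01,-0.1,0,0],[50,0.03,-0.2,0,0],[50,0.035,-0.24,0,0]]}}

```text
clock: 4.22
position: [0.4754, 0.2159, 0.0063]
ee_rot: [-2.572, -1.803, -0.001]
force: [0.4, 1.4, 0.6]
width: 0.5
gripper_force: 1.0
```

```bash
python3 - <<'E'
import st
from h import *
for n in("scene","side"):
    p,d=imaging.get_image(n);cv2.imwrite(f"pics/{n}1.png",p[...,::-1])
    for b in blobs(n,p,d,zhi=.026): print(b["px"],b["n"],"z%.3f"%b["zt"],"c",np.round(b["rect"][0]),"sz",np.round(b["rect"][1]),"a%.0f"%b["rect"][2],"mean",b["mean"].round(),b["rgb"])
E
```

```text
t4.22 [475.4 215.9   6.3] tooly -19.9 tilt -1.0 F [0.4 1.4 0.6] w0.50 [-0.15  0.63 -0.52  2.    0.51  0.64 -1.35]
[368.  97.] 166 z0.025 c [505. 570.] sz [198.  22.] a5 mean [518. 572.  22.] [130  79  42]
[320. 117.] 132 z0.023 c [458. 367.] sz [59. 84.] a54 mean [455. 376.  20.] [247 246 243]
[285. 148.] 263 z0.024 c [461. 189.] sz [61. 76.] a55 mean [467. 186.  20.] [223 203 144]
[339. 149.] 60 z0.025 c [591. 305.] sz [57. 23.] a38 mean [588. 302.  22.] [106  62  31]
[246. 150.] 36 z0.025 c [385.  88.] sz [35.  9.] a37 mean [384.  87.  23.] [111  67  35]
[232. 181.] 192 z0.022 c [445. -25.] sz [24. 81.] a23 mean [446. -27.  19.] [228 214 187]
[303. 189.] 101 z0.025 c [613. 102.] sz [116.   5.] a9 mean [611. 101.  22.] [171 157 153]
[420. 191.] 128 z0.025 c [859. 340.] sz [  9. 109.] a88 mean [866. 339.  23.] [28 24 23]
[197. 187.] 33 z0.025 c [ 389. -115.] sz [28.  9.] a67 mean [ 389. -115.   23.] [156 106  88]
[186. 221.] 355 z0.023 c [ 458. -216.] sz [56. 58.] a30 mean [ 458. -217.   20.] [247 244 238]
[125. 253.] 884 z0.026 c [ 405. -403.] sz [210.  64.] a33 mean [ 424. -393.   
[... 1431 characters left out ...]
.] 235 z0.025 c [819. 142.] sz [214.  83.] a66 mean [823. 156.  23.] [156 152 143]
[274. 210.] 166 z0.023 c [444. -22.] sz [24. 81.] a23 mean [443. -20.  20.] [191 179 158]
[307. 204.] 35 z0.025 c [373. -96.] sz [28. 14.] a21 mean [373. -97.  22.] [106  76  66]
[189. 208.] 35 z0.025 c [657. 116.] sz [40.  5.] a6 mean [658. 116.  22.] [115 108 109]
[ 70. 256.] 239 z0.025 c [807. 433.] sz [165.  53.] a70 mean [806. 433.  23.] [89 85 78]
[272. 250.] 53 z0.025 c [364. 118.] sz [38. 12.] a31 mean [364. 120.  23.] [87 53 25]
[163. 268.] 77 z0.025 c [569. 328.] sz [55. 17.] a48 mean [569. 328.  22.] [89 53 22]
[190. 296.] 432 z0.024 c [449. 359.] sz [80. 80.] a12 mean [453. 356.  21.] [240 239 232]
```

Call:
{"fn": "apply_moves", "kwargs": {"commands": [[50,0.034,-0.24,0,0],[50,0.034,-0.24,0,0],[50,0.034,-0.24,0,0],[50,0.034,-0.24,0,0],[50,0.034,-0.24,0,0],[50,0.034,-0.24,0,0],[50,0.034,-0.24,0,0],[50,0.034,-0.24,0,0],[50,0.034,-0.24,0,0],[50,0.034,-0.2,0,0],[50,0,0,0,0]]}}

```text
clock: 5.7
position: [0.4956, 0.0735, 0.0059]
ee_rot: [2.574, 1.801, -0.001]
force: [-0.0, -0.4, 0.8]
width: 0.504
gripper_force: 0.0
```

Call:
{"fn": "apply_moves", "kwargs": {"commands": [[50,0.1,0.28,0,0],[50,0,0,0.5,0],[50,0,0,0.7,0],[50,-0.3,-0.15,0.2,-0.35],[50,-0.3,-0.15,0,-0.35],[50,-0.3,-0.15,0,-0.35],[50,-0.2,-0.2,0,-0.35],[50,0,-0.1,0,-0.35],[50,0,0,0,-0.35],[50,0,0,0,-0.08],[50,0,0,0,0]]}}

```text
clock: 7.08
position: [0.4357, 0.0479, 0.09]
ee_rot: [-3.134, -0.215, -0.001]
force: [-0.6, -1.0, 0.0]
width: 0.501
gripper_force: 0.0
```

```bash
cat > look.py <<'E'
import st,sys
from h import *
x=np.array([np.cos(np.radians(7.5)),np.sin(np.radians(7.5))]);y=np.array([-x[1],x[0]]);o=np.array([633,-36])
for n in sys.argv[2:]or("scene","side"):
    p,d=imaging.get_image(n);cv2.imwrite(f"pics/{n}_{sys.argv[1]}.png",p[...,::-1])
    print(n)
    for b in blobs(n,p,d,.014,.026,90):
        c=np.array(b["rect"][0])
        if b["rgb"].min()>110 and max(b["rect"][1])<95 and abs(c[1])<300: print(b["px"],b["n"],"z%.3f"%b["zt"],"c",c.round(),"loc",np.round([(c-o)@x,(c-o)@y]),"sz",np.round(b["rect"][1]),"a%.0f"%b["rect"][2])
E
python3 look.py 2
```

```text
t7.08 [435.7  47.9  90. ] tooly -82.1 tilt -1.0 F [-0.6 -1.   0. ] w0.50 [ 0.08  0.35 -0.38  2.15  0.2   0.68 -1.88]
scene
[258. 176.] 284 z0.023 c [486.  42.] loc [-135.   96.] sz [60. 63.] a43
[232. 181.] 182 z0.022 c [446. -27.] loc [-184.   34.] sz [25. 84.] a22
[186. 221.] 340 z0.022 c [ 459. -217.] loc [-196. -157.] sz [56. 58.] a31
side
[301. 175.] 205 z0.023 c [ 457. -212.] loc [-197. -151.] sz [56. 61.] a30
[274. 210.] 161 z0.023 c [443. -21.] loc [-186.   40.] sz [24. 82.] a23
```

Call:
{"fn": "apply_moves", "kwargs": {"commands": [[45.7,0.12,0.12,0,-0.34],[45.7,0.125,0.13,0,-0.33],[45.7,0,0,0,-0.33],[45.7,0,0,0,-0.33],[45.7,0,0,0,0],[45.7,0,0,-0.5,0],[45.7,0,0,-0.5,0],[45.7,0,0,-0.38,0],[45.7,0,0,0,0]]}}

```text
clock: 8.3
position: [0.4489, 0.0615, 0.006]
ee_rot: [3.032, -0.82, -0.005]
force: [0.8, -0.2, 0.4]
width: 0.455
gripper_force: 0.0
```

```bash
python3 look.py 3
```

```text
t8.30 [448.9  61.5   6. ] tooly -120.3 tilt -1.0 F [ 0.8 -0.2  0.4] w0.46 [-0.12  0.5  -0.17  2.19  0.18  0.47 -2.53]
scene
[258. 176.] 303 z0.023 c [484.  43.] loc [-138.   98.] sz [61. 76.] a54
[232. 181.] 184 z0.022 c [445. -26.] loc [-185.   35.] sz [25. 81.] a22
[185. 221.] 342 z0.022 c [ 459. -217.] loc [-196. -156.] sz [56. 58.] a30
side
[301. 175.] 203 z0.023 c [ 458. -212.] loc [-197. -152.] sz [56. 60.] a30
```

Call:
{"fn": "apply_moves", "kwargs": {"commands": [[45.7,0.11,-0.03,0,0],[45.7,0.25,0,0,0],[45.7,0.25,0,0,0],[45.7,0.145,-0.06,0,0.33],[45.7,0.16,-0.065,0,0.33],[45.7,0.17,-0.065,0,0.33],[45.7,0.205,-0.065,0,0.33],[45.7,0,0,0,0]]}}

```text
clock: 9.4
position: [0.5294, 0.0441, 0.0072]
ee_rot: [-3.135, -0.196, -0.002]
force: [-0.2, -0.3, -0.4]
width: 0.458
gripper_force: 0.0
```

```bash
python3 look.py 4
```

```text
t9.40 [529.4  44.1   7.2] tooly -82.8 tilt -1.0 F [-0.2 -0.3 -0.4] w0.46 [ 0.08  0.6  -0.35  1.99  0.35  0.61 -1.96]
scene
[232. 181.] 189 z0.022 c [445. -26.] loc [-185.   34.] sz [25. 83.] a22
[279. 190.] 293 z0.023 c [568.  47.] loc [-53.  91.] sz [58. 65.] a8
[186. 221.] 341 z0.022 c [ 459. -217.] loc [-196. -156.] sz [56. 57.] a30
side
[301. 175.] 205 z0.023 c [ 458. -213.] loc [-197. -152.] sz [56. 59.] a30
[274. 210.] 159 z0.023 c [444. -21.] loc [-185.   40.] sz [24. 78.] a23
```

Call:
{"fn": "apply_moves", "kwargs": {"commands": [[32,0,0,0,0],[32,0.19,0.025,0,0],[32,0.19,0.025,0,0],[32,0.19,0.025,0,0],[32,0.19,0.025,0,0],[32,0,0,0,0],[32,-0.5,-0.07,0,0],[0,0,0,0.6,0],[0,-0.5,0,0.8,0],[0,-0.2,-0.5,0.5,0],[0,0,0,0,0]]}}

```text
clock: 10.88
position: [0.5016, 0.0141, 0.1232]
ee_rot: [3.134, 0.195, 0.006]
force: [-0.7, 0.5, -0.2]
width: 0.005
gripper_force: 0.0
```

```bash
python3 look.py 5
```

```text
t10.88 [501.6  14.1 123.2] tooly -82.9 tilt -1.0 F [-0.7  0.5 -0.2] w0.01 [ 0.21  0.4  -0.44  1.97  0.23  0.82 -1.81]
scene
[232. 181.] 183 z0.022 c [445. -26.] loc [-185.   34.] sz [24. 80.] a24
[293. 198.] 316 z0.023 c [615.  55.] loc [-6. 92.] sz [58. 63.] a41
[186. 221.] 341 z0.022 c [ 459. -216.] loc [-196. -156.] sz [56. 56.] a30
side
[301. 175.] 210 z0.023 c [ 458. -212.] loc [-197. -152.] sz [56. 62.] a30
[213. 204.] 250 z0.024 c [612.  60.] loc [-8. 98.] sz [61. 62.] a39
[274. 210.] 162 z0.023 c [444. -21.] loc [-186.   39.] sz [24. 84.] a23
```

Call:
{"fn": "apply_moves", "kwargs": {"commands": [[0,-0.16,-0.39,0,0.358],[0,-0.16,-0.39,0,0.358],[0,-0.16,-0.39,0,0.358],[0,-0.16,-0.39,0,0.358],[0,-0.16,-0.39,0,0.358],[0,-0.16,-0.39,0,0.358],[0,-0.16,-0.39,0,0.358],[0,-0.16,-0.39,0,0.358],[0,-0.15,-0.39,0,0.358],[0,-0.14,-0.39,0,0.358],[0,0,-0.39,0,0.358],[0,0,0,0,0]]}}

```text
clock: 12.48
position: [0.4069, -0.2418, 0.1199]
ee_rot: [-1.569, -2.72, -0.003]
force: [-0.1, -0.7, -0.4]
width: 0.008
gripper_force: 0.0
```

```bash
python3 st.py
```

```text
t12.47 [ 406.9 -241.8  119.9] tooly 30.1 tilt -1.0 F [-0.1 -0.7 -0.4] w0.01 [ 1.1   0.47 -0.89  2.01  0.47  0.88  0.48]
```

Call:
{"fn": "apply_moves", "kwargs": {"commands": [[0,0.01,-0.02,-0.7,0],[0,0,0,-0.7,0],[0,0,0,-0.48,0],[0,0,0,0,0],[0,0.13,0.075,0,0],[0,0.206,0.119,0,0],[0,0.206,0.119,0,0],[0,0.206,0.119,0,0],[0,0.206,0.119,0,0],[0,0.206,0.119,0,0],[0,0,0,0,0]]}}

```text
clock: 13.85
position: [0.479, -0.2014, 0.0091]
ee_rot: [1.566, 2.722, 0.001]
force: [-0.3, 0.3, 3.1]
width: 0.005
gripper_force: 1.0
```

```bash
python3 look.py 6
```

```text
t13.85 [ 479.  -201.4    9.1] tooly 30.2 tilt -1.0 F [-0.3  0.3  3.1] w0.00 [ 0.81  0.68 -0.72  2.    0.68  0.72  0.2 ]
scene
[232. 181.] 181 z0.023 c [446. -25.] loc [-184.   35.] sz [24. 81.] a24
[293. 198.] 312 z0.023 c [615.  55.] loc [-6. 93.] sz [58. 63.] a41
[207. 229.] 291 z0.024 c [ 509. -197.] loc [-144. -143.] sz [87. 41.] a28
side
[280. 174.] 198 z0.024 c [ 517. -178.] loc [-134. -125.] sz [56. 58.] a26
[213. 204.] 254 z0.023 c [613.  59.] loc [-8. 97.] sz [60. 65.] a11
[274. 210.] 158 z0.023 c [443. -20.] loc [-187.   40.] sz [24. 81.] a23
```

Call:
{"fn": "apply_moves", "kwargs": {"commands": [[0,0.21,0.121,0,0],[0,0.21,0.121,0,0],[0,0.21,0.121,0,0],[0,0.21,0.121,0,0],[0,0.21,0.121,0,0],[0,0,0,0,0]]}}

```text
clock: 14.7
position: [0.5417, -0.1643, 0.0084]
ee_rot: [1.565, 2.723, 0.003]
force: [-1.5, -0.1, -0.2]
width: 0.004
gripper_force: 0.0
```

```bash
python3 look.py 7
```

```text
t14.70 [ 541.7 -164.3    8.4] tooly 30.2 tilt -1.0 F [-1.5 -0.1 -0.2] w0.00 [ 0.69  0.73 -0.71  1.88  0.66  0.78  0.14]
scene
[293. 198.] 315 z0.023 c [616.  54.] loc [-5. 91.] sz [58. 60.] a42
[234. 236.] 291 z0.023 c [ 574. -159.] loc [ -75. -114.] sz [87. 42.] a27
side
[259. 174.] 223 z0.024 c [ 566. -147.] loc [ -80. -101.] sz [89. 61.] a28
[213. 204.] 255 z0.023 c [614.  60.] loc [-6. 97.] sz [62. 61.] a90
[274. 210.] 163 z0.023 c [444. -22.] loc [-185.   39.] sz [24. 81.] a22
```

Call:
{"fn": "apply_moves", "kwargs": {"commands": [[0,0.21,0.121,0,0],[0,0.21,0.121,0,0],[0,0.21,0.121,0,0],[0,0.21,0.121,0,0],[0,0.05,0.03,0,0],[0,0,0,0,0],[0,-0.5,-0.29,0,0],[45,-0.3,0,0.8,0],[45,-0.5,0,0.8,-0.35],[45,-0.5,0,0.3,-0.35],[45,-0.4,0.3,0,-0.35],[45,0,0.3,0,-0.35]]}}

```text
clock: 16.3
position: [0.4592, -0.117, 0.1226]
ee_rot: [2.414, 2.01, -0.003]
force: [1.0, 0.2, -0.1]
width: 0.441
gripper_force: 0.0
```

```bash
python3 look.py 8
```

```text
t16.30 [ 459.2 -117.   122.6] tooly -10.4 tilt -1.0 F [ 1.   0.2 -0.1] w0.44 [ 0.68  0.41 -0.7   2.01  0.36  0.84 -0.4 ]
scene
[293. 198.] 315 z0.023 c [616.  54.] loc [-5. 91.] sz [58. 63.] a40
[257. 238.] 377 z0.023 c [ 635. -115.] loc [ -8. -78.] sz [56. 58.] a30
side
[240. 173.] 197 z0.023 c [ 633. -110.] loc [-10. -73.] sz [55. 62.] a31
[213. 204.] 259 z0.023 c [613.  59.] loc [-7. 97.] sz [62. 60.] a29
[274. 210.] 160 z0.023 c [443. -21.] loc [-187.   40.] sz [24. 84.] a24
```

Call:
{"fn": "apply_moves", "kwargs": {"commands": [[30,-0.2,0.3,0,-0.35],[30,-0.2,0.3,0,-0.35],[30,-0.2,0.3,0,-0.35],[30,-0.2,0.3,0,-0.35],[30,-0.18,0.3,0,-0.35],[30,0,0.07,0,-0.35],[30,0,0,0,-0.35],[30,0,0,0,-0.33],[30,0,0,0,0],[30,0,0,-0.5,0],[30,0,0,0,0]]}}

```text
clock: 17.77
position: [0.4014, -0.0225, 0.0911]
ee_rot: [-3.141, -0.019, 0.006]
force: [-0.5, 0.1, 1.5]
width: 0.297
gripper_force: 0.0
```

```bash
python3 st.py
```

```text
t17.77 [401.4 -22.5  91.1] tooly -89.3 tilt -1.0 F [-0.5  0.1  1.5] w0.30 [ 0.28  0.31 -0.43  2.22  0.21  0.66 -1.86]
```

Call:
{"fn": "apply_moves", "kwargs": {"commands": [[30,0,0,-0.6,0],[30,0,0,-0.5,0],[30,0,0,-0.28,0],[30,0,0,0,0],[30,0.15,0,0,0],[30,0.15,0,0,0],[30,0.18,0,0,0],[30,0.2,0,0,0],[30,0.2,0,0,0],[30,0.2,0,0,0],[30,0,0,0,0]]}}

```text
clock: 19.15
position: [0.4688, -0.022, 0.0095]
ee_rot: [-3.141, -0.01, -0.002]
force: [0.2, -0.1, 1.0]
width: 0.302
gripper_force: 0.0
```

```bash
python3 look.py 9
```

```text
t19.15 [468.8 -22.    9.5] tooly -89.6 tilt -1.0 F [ 0.2 -0.1  1. ] w0.30 [ 0.19  0.53 -0.34  2.14  0.34  0.52 -1.97]
scene
[243. 190.] 212 z0.023 c [491. -29.] loc [-140.   26.] sz [80. 34.] a89
[293. 198.] 314 z0.022 c [616.  54.] loc [-6. 92.] sz [58. 62.] a41
[257. 238.] 386 z0.023 c [ 635. -115.] loc [ -8. -78.] sz [55. 58.] a29
side
[239. 173.] 198 z0.024 c [ 633. -109.] loc [ -9. -72.] sz [54. 62.] a31
[213. 204.] 256 z0.023 c [613.  60.] loc [-8. 97.] sz [61. 61.] a38
```

Call:
{"fn": "apply_moves", "kwargs": {"commands": [[30,0.237,0.005,0,0],[30,0.237,0.005,0,0],[30,0.237,0.005,0,0],[30,0.237,0.005,0,0],[30,0.237,0.005,0,0],[30,0.237,0.005,0,0],[30,0.237,0.005,0,0],[30,0.237,0.005,0,0],[30,0.237,0.005,0,0],[30,0,0,0,0],[30,-0.5,0,0,0],[30,-0.5,0,0,0]]}}

```text
clock: 20.75
position: [0.5343, -0.0194, 0.0094]
ee_rot: [-3.142, -0.01, 0.001]
force: [-0.5, -0.1, -0.2]
width: 0.299
gripper_force: 0.0
```

Call:
{"fn": "apply_moves", "kwargs": {"commands": [[30,0,0,0.6,0],[30,-0.6,0,0.8,0],[30,-0.6,0,0.8,0],[30,-0.3,0,0.5,0],[30,0,0,0,0],[30,0,0,0,0]]}}

```text
clock: 21.5
position: [0.4454, -0.0196, 0.1712]
ee_rot: [3.141, 0.01, -0.0]
force: [-0.6, -0.4, -0.6]
width: 0.301
gripper_force: 0.0
```

```bash
python3 look.py 10
```

```text
t21.50 [445.4 -19.6 171.2] tooly -89.6 tilt -1.0 F [-0.6 -0.4 -0.6] w0.30 [ 0.32  0.25 -0.47  2.03  0.14  0.89 -1.79]
scene
[293. 198.] 315 z0.023 c [615.  54.] loc [-6. 91.] sz [62. 62.] a77
[276. 216.] 214 z0.022 c [624. -26.] loc [-8. 11.] sz [25. 80.] a1
[257. 238.] 382 z0.023 c [ 634. -114.] loc [ -9. -78.] sz [56. 58.] a30
side
[240. 173.] 198 z0.024 c [ 633. -110.] loc [ -9. -73.] sz [55. 59.] a29
[226. 189.] 144 z0.023 c [622. -22.] loc [-9. 15.] sz [81. 26.] a90
[213. 204.] 256 z0.023 c [613.  60.] loc [-7. 98.] sz [62. 62.] a23
```

View pics/scene_10.png

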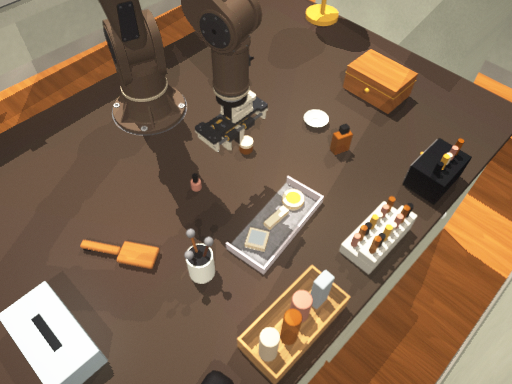

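The picture shows the palette (257,238), tin (276,216) and compact (293,198) flat inside the tidy. The bystanders are where they were: jar (246,145), dish (316,120), perfume (341,140), varnish (196,184), pot (200,262), hairbrush (125,252).

```bash
python3 -c "
from cell import arm;print(arm.sign_off())"
```

```text
the job is handed in; nothing more can be done
None
```

The compact, palette and tin all lie flat and wholly inside the tidy, pushed only with the fingers; the bystanders look unmoved, and I handed the job in at about 22 s on the robot's clock.

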